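# Shake up a touch-up paint bottle on the bench mixer

## Task

Pluck the tall touch-up paint bottle out of the sloped pocket rack. Holding it upright, press its foot down on the rubber pad of the bench mixer until the sprung pad is fully down, and keep it down for a good second; then stand the bottle upright in the open metal tray and let go. Leave the two short bottles in their pockets and do not knock the spray can or the wrench about.

Things in the scene. Friction and masses are not known exactly. Their poses are not given: they have to be found in the camera images.
- tall_bottle: White round plastic bottle with black cap, 30 mm diameter throughout, 105 mm tall with the cap (top 26 mm); may be gripped anywhere. Origin: centre of its foot; z runs up along the bottle to the cap. Starts in one of the rack's three pockets, leaning 30 degrees, about 53 mm of it standing out along its axis. About 70 g.
- short_bottle_a: A short bottle of the same make, 30 mm diameter, 70 mm tall, in another pocket, about 18 mm of it standing out. Origin: centre of its foot; z along the bottle to the cap.
- short_bottle_b: The second short bottle, the same as the first, in the remaining pocket.
- rack: Fixed grey block 54 x 222 x 60 mm on a steel foot plate (130 x 240 mm), leaning 30 degrees to its own +x (roughly away from the robot), with three square pockets 34 x 34 mm, 52 mm deep, at y = -80, 0, +80 mm. Pocket axes point up and to the rack's +x, 30 degrees from vertical; bottles come out that way. Middle of its top face: 76 mm above the bench. Origin: on the bench below; z up.
- mixer: Fixed bench mixer: grey round housing 112 mm across at the foot, 85 mm high, with a sprung black rubber pad on top. Origin: centre of the underside on the bench; z up.
- pad_top (a point): Centre of the flat top face of the mixer's rubber pad (56 mm diameter), 105 mm above the bench when up; it goes down with the pad.
- pad (a joint): How far the pad is pressed down, in m: 0 up, 0.008 fully down (on its stop). The spring takes about 3 N to start and 8 N to be fully down.
- tray: Fixed open aluminium tray, 150 mm along its x, 200 mm along its y, walls 4 mm thick and 30 mm high, standing on the bench. Origin: centre of its underside; z up.
- tray_in (a point): Centre of the tray's inner floor, 4 mm above the bench.
- spray_can: Bystander: plain steel spray can, 54 mm diameter, 150 mm tall, standing on the bench. Origin: centre of its foot.
- wrench: Bystander: steel open-ended wrench 190 mm long lying flat on the bench. Origin: under its middle; its x axis runs along it.
There are look-alikes about, which are no part of the job. Leave any turquoise look-alike of the tall_bottle alone.

How it is judged:
By the outcome, as a careful person would: the job done as asked, in the order asked, and still so for the second after the job is handed in, with the robot touching nothing.
It also fails if it takes over 61 s, if anything falls off the work surface, if the arm or the gripper's body presses on something with over 40 N, if the wrist force passes 120 N, or if a joint passes its speed limit or range.

## Robot

A 6-joint arm with a two-finger parallel gripper is mounted at the origin on the work surface. World frame = base frame: x ahead of the robot, y to its left, z up, the work surface at z = 0. Lengths are in mm, angles in rad, forces in N, time in s.
With the tool pointing down it reaches from about 400 to 825 mm from the base axis. Payload 7 kg.
Tool frame: the origin (TCP) lies at the very end of the fingers, on their centre line; the grasp point (between the pads) lies 19 mm behind it; z points along the fingers, y is the line along which they close (so a half turn about z gives the same grasp; the last joint's range is limited). The gripper opens to 88 mm and grips with 3 to 60 N. Pads are 19 mm wide; open, the fingers measure 130 mm over their backs; the gripper's body (78 mm by 193 mm) begins 47 mm behind the grasp point.
Start: joints at [-0.868, 0.359, 0.012, 0, -1.224, -0.288], TCP at [272.001, -617.746, 226.561] pointing down, gripper open.
Joint ranges: [-3.07, 3.07], [-1.43, 2.12], [-1.02, 1.25], [-3.03, 1.67], [-3.05, -0], [-3.03, 3.03]. Speed limits (rad/s): [2.39, 2.39, 3.01, 3.14, 3.14, 3.14].

## Interface

Orientations are given as a unit quaternion [x, y, z, w].
In Python, from plant import bot gives the robot as it stands. Calls block until the motion is done:
- bot.move_ptp(position, orientation): joint-space move of the TCP to a pose.
- bot.line_to(position, velocity=150, ori=None): straight line of the TCP; ori=None keeps the orientation; velocity is the mean speed in mm/s.
- bot.move_joints(angles): joint-space move.
- bot.move_gripper(opening, force=None): finger opening in mm; force is the grip in N (None keeps the last); returns when the fingers have stopped.
- bot.pause(seconds).
- bot.solve_ik(position, orientation): joint angles nearest the present ones, or None.
- bot.read_state(): the state.
- bot.camera(name): name is "scene" or "top" or "wrist"; returns the picture (400x640x3 uint8, red, green, blue); there is no depth.
- bot.get_calibration(name): a dict with "fx", "fy", "cx", "cy" (pixels), "view" (4x4, takes a point from world to camera coordinates); the wrist camera has in their place "T_tool_cam" (4x4, takes a point from camera to tool coordinates, whose origin is the TCP and whose axes are the flange's). Camera axes: x right, y up, looking along -z (the intrinsics and any distortion apply to the point x, -y, -z); pixel columns grow to the right and rows downward; lengths in mm; the calibration is good to about 2 mm. The wrist camera is an equidistant fisheye: a pixel r from the principal point sees the ray r / f radians off the axis. A picture is of the moment at which its call begins: read the wrist's pose just before it. get_calibration takes no time and is no camera call.
A pose or a line that the arm cannot do raises bot.Unreachable and nothing moves.
- bot.close_job(): hands the job in; it is judged then, once.
The state is a dict: "t": time; "joint_pos": joint angles; "qvel": joint speeds; "tau": joint torques, N m; "tcp_pos": TCP position; "eef_rot": TCP orientation; "contact_force": force on the tool from outside, world axes, zero at the start; "moment": the same for the moment, N m; "width": finger opening in mm; "finger_force": force on a finger pad.
Only numpy, scipy, OpenCV 4.12 (cv2) and the standard library are available. Lean on these libraries where they do the work, as an engineer would, in place of code of your own. Each camera call takes 0.05 s, during which the arm holds its last target. There are 200 camera calls.

## Working session

There is one attempt and no reset: what is moved stays moved. The work goes in short steps, each a Python script; the robot and the scene stay as the last script left them, time stands still between calls to the robot, and variables do not carry over. Pictures are saved under pics/ and viewed, at most 10 in all, crops included, and the job is handed in when it is done.

```bash
mkdir -p pics; python3 - <<'E'
from plant import bot
import cv2, numpy as np
for n in("scene","top"):
    im=bot.camera(n); cv2.imwrite(f"pics/{n}0.png",im[:,:,::-1]); c=bot.get_calibration(n); print(n,{k:np.round(v,3).tolist() for k,v in c.items()})
print(bot.get_calibration("wrist"))
s=bot.read_state();print(s)
E
```

```text
scene {'fx': 485.769, 'fy': 485.769, 'cx': 310.35, 'cy': 198.462, 'view': [[-0.593, 0.805, -0.01, 326.006], [-0.53, -0.381, 0.758, 199.772], [0.607, 0.454, 0.652, -1648.63], [0.0, 0.0, 0.0, 1.0]]}
top {'fx': 420.393, 'fy': 420.393, 'cx': 318.527, 'cy': 201.01, 'view': [[0.017, -0.999, 0.034, -25.79], [0.995, 0.02, 0.093, -558.831], [-0.093, 0.033, 0.995, -961.847], [0.0, 0.0, 0.0, 1.0]]}
{'fx': 309.70691628693146, 'fy': 309.70691628693146, 'cx': 318.192371717645, 'cy': 199.50762948842424, 'T_tool_cam': array([[ 8.76174811e-04,  9.55293702e-01,  2.95657191e-01,
         7.99906921e+01],
       [ 9.99999245e-01, -5.82315191e-04, -1.08196968e-03,
        -7.07787975e-01],
       [-8.61433143e-04,  2.95657916e-01, -9.55293491e-01,
        -1.57800342e+02],
       [ 0.00000000e+00,  0.00000000e+00,  0.00000000e+00,
         1.00000000e+00]])}
{'t': 0.1, 'joint_pos': array([-8.67872662e-01,  3.59306215e-01,  1.11601009e-02, -2.75389805e-04,
       -1.22411957e+00, -2.88130348e-01]), 'qvel': array([-0.00078833, -0.00176427,  0.00236279,  0.00019996, -0.0016566 ,
       -0.00154117]), 'tau': array([-8.44107090e-04, -5.84161949e+01,  2.93752295e+01,  7.01558232e+00,
        1.01333534e-02, -5.06027800e-05]), 'tcp_pos': array([ 271.83283762, -617.36833275,  225.73239962]), 'eef_rot': array([-2.05867115e-01,  9.78579672e-01,  7.07870056e-04, -2.35439347e-04]), 'contact_force': array([ 0.01145174, -0.85325928, -0.62307413]), 'moment': array([-0.05017898, -0.04164518,  0.0260199 ]), 'finger_force': 0.0, 'width': 87.96227481841771}
```

View pics/scene0.png

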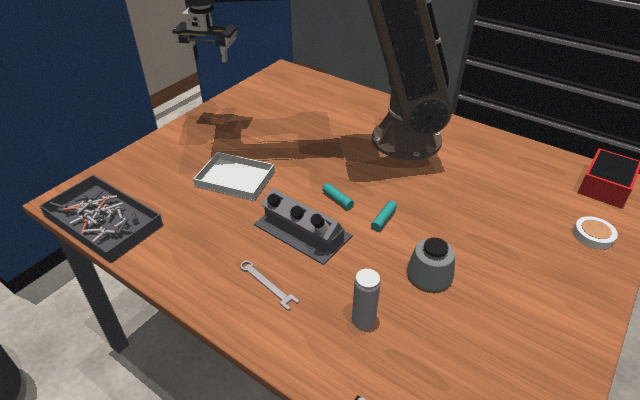

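View pics/top0.png

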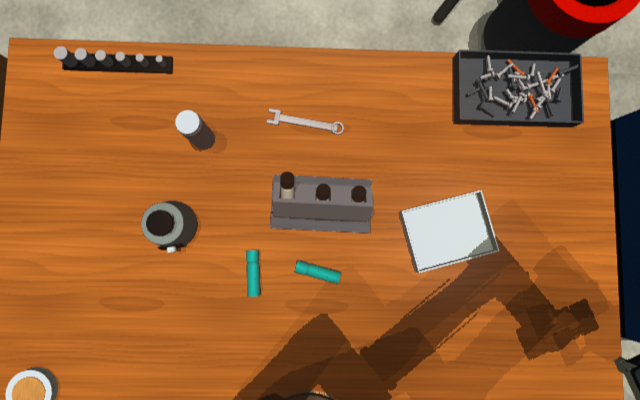

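The scene view shows the rack at about (300,222), mixer pad at (436,247), tray at (235,176), can at (366,300) and wrench at (270,285). In the top view the tall bottle is the leftmost in the rack, with its cap at (287,180) and white body below it. The short caps are at (323,192) and (358,194), the pad at (160,222), the tray at (449,231), and the turquoise decoys are well clear.

```bash
cat > h.py <<'E'
import numpy as np, cv2
from plant import bot
from scipy.spatial.transform import Rotation as R
def ray(name,px,tool=None):
    """world origin and unit direction of the ray through a pixel; tool=(pos,quat) for wrist"""
    c=bot.get_calibration(name); u=np.array([(px[0]-c["cx"])/c["fx"],(px[1]-c["cy"])/c["fy"]])
    if name=="wrist":
        r=np.hypot(*u); s=np.sin(r)/max(r,1e-9); d=np.array([u[0]*s,-u[1]*s,-np.cos(r)])
        T=np.eye(4);T[:3,:3]=R.from_quat(tool[1]).as_matrix();T[:3,3]=tool[0];T=T@c["T_tool_cam"]
    else:
        d=np.array([u[0],-u[1],-1]);T=np.linalg.inv(c["view"])
    d=T[:3,:3]@d; return T[:3,3],d/np.linalg.norm(d)
def plane(r,z): return r[0]+r[1]*(z-r[0][2])/r[1][2]
def tri(*rs):
    A=sum(np.eye(3)-np.outer(d,d) for o,d in rs);b=sum((np.eye(3)-np.outer(d,d))@o for o,d in rs)
    p=np.linalg.solve(A,b);return p,[round(float(np.linalg.norm(np.cross(p-o,d))),1) for o,d in rs]
def blobs(mask,amin=40,amax=1e5):
    n,l,s,c=cv2.connectedComponentsWithStats(mask.astype(np.uint8))
    return [(np.round(c[i],1).tolist(),s[i].tolist()) for i in range(1,n) if amin<s[i][4]<amax]
def snap(fn):
    s=bot.read_state();im=bot.camera("wrist");cv2.imwrite(f"pics/{fn}.png",im[:,:,::-1]);np.savez(f"pics/{fn}.npz",p=s["tcp_pos"],q=s["eef_rot"])
E
python3 - <<'E'
from h import *
np.set_printoptions(precision=1,suppress=True)
for n,rois in (("top",dict(rack=(260,160,390,235),mix=(130,190,210,260),tray=(390,180,510,280))),("scene",dict(rack=(250,180,355,260),mix=(400,230,460,295),tray=(185,145,285,205)))):
    im=cv2.imread(f"pics/{n}0.png")
    for k,(a,b,c,d) in rois.items():
        g=im[b:d,a:c].max(2)
        m=(g<45) if k!="tray" else (im[b:d,a:c].min(2)>130)
        for cc,s in blobs(m): print(n,k,cc[0]+a,cc[1]+b,s)
T=lambda p,q:tri(ray("top",p),ray("scene",q))
print("tall cap",T((287.5,178),(317,219)))
print("short",T((323,189),(297,211)),T((358.5,191),(274,199)))
print("pad",T((160,222),(436,246)))
print("tray floor", [plane(ray("top",p),30) for p in ((401,212),(481,191),(498,250),(418,271))])
print("can top",plane(ray("top",(187,122)),150))
E
```

```text
top rack 321.8 195.8 [57, 31, 12, 8, 41]
top mix 159.8 222.7 [17, 21, 27, 24, 518]
top tray 445.8 230.0 [12, 10, 93, 83, 4758]
scene rack 273.5 200.0 [18, 14, 13, 13, 120]
scene rack 296.7 212.3 [41, 26, 13, 14, 127]
scene rack 317.0 220.7 [61, 34, 13, 14, 138]
scene mix 433.8 253.0 [24, 15, 23, 13, 82]
scene tray 235.1 175.9 [8, 13, 81, 36, 1409]
scene tray 278.3 195.4 [83, 44, 17, 16, 75]
tall cap (array([598.3,  55.8, 116.8]), [0.9, 0.9])
short (array([579.5, -21.6,  88.4]), [1.3, 1.3]) (array([ 576.8, -100.4,   87.7]), [1.3, 1.3])
pad (array([499.6, 325.5, 102.9]), [1.3, 1.3])
tray floor [array([ 536.9, -209.7,   30. ]), array([ 590.7, -401.4,   30. ]), array([ 451.8, -439.3,   30. ]), array([ 400.2, -249.3,   30. ])]
can top [706.2 263.9 150. ]
```

The tall cap triangulates to z≈117 (expected about 122), the shorts to 88 (91) and the pad to 103 (105). These are consistent, so I'll refine with the wrist camera.

```bash
python3 - <<'E'
from h import *
q=[0,1,0,0]
for fn,p in (("wt1",(480,-260,300)),("wt2",(480,-390,300)),("wr1",(560,0,290)),("wr2",(560,110,290)),("wm1",(470,270,300)),("wm2",(470,380,300))):
    try: bot.move_ptp(p,q); bot.pause(.15); snap(fn)
    except bot.Unreachable as e: print(fn,e)
print(bot.read_state()["t"])
v=[cv2.imread(f"pics/{n}.png") for n in("wr1","wr2","wm1","wt1")]
M=np.vstack([np.hstack(v[:2]),np.hstack(v[2:])]);cv2.imwrite("pics/m1.png",cv2.resize(M,(800,500),interpolation=cv2.INTER_AREA))
cv2.imwrite("pics/c1.png",v[0])
# reach check
a=np.array([.5,-.02,.866]);z=-a/np.linalg.norm(a)
for s in(1,-1):
    y=s*np.array([.035,1,0]);y/=np.linalg.norm(y);y-=z*(y@z);y/=np.linalg.norm(y)
    Q=R.from_matrix(np.c_[np.cross(y,z),y,z]).as_quat()
    for d in(0,150): print(s,d,bot.solve_ik(np.array([575,57,88])+a*d,Q))
    Q2=R.from_matrix(np.c_[(s*-1,0,0) if 0 else np.cross((0,s,0),(0,0,-1)),(0,s,0),(0,0,-1)]).as_quat();print(Q2,bot.solve_ik((500,325,163),Q2),bot.solve_ik((495,-325,62),Q2))
E
```

```text
6.7083
1 0 [ 0.31392522  0.64205163  0.10630537 -0.17439995 -1.53233703 -1.86930604]
1 150 [ 0.28235905  0.66583528  0.45805568 -0.16614878 -1.86055745 -1.895852  ]
[0. 1. 0. 0.] [ 0.90382248  0.27900238 -0.25532883  0.         -1.03646512 -2.4746188 ] [-0.25112756  0.37898642 -0.37592386  0.         -0.81588605 -1.31966876]
-1 0 [ 0.31392522  0.64205163  0.10630537 -0.17439995 -1.53233703  1.27228661]
-1 150 [ 0.28235905  0.66583528  0.45805568 -0.16614878 -1.86055745  1.24574065]
[1. 0. 0. 0.] [ 0.90382248  0.27900238 -0.25532883  0.         -1.03646512  0.66697385] [-0.25112756  0.37898642 -0.37592386  0.         -0.81588605  1.82192389]
```

View pics/m1.png

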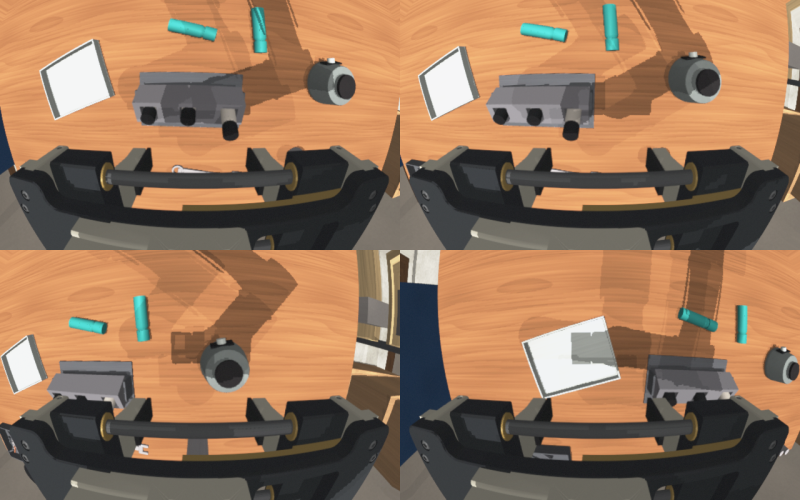

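View pics/c1.png

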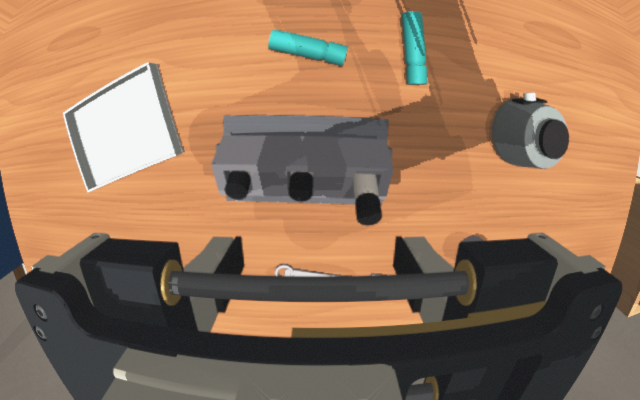

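In wr1 the rack is at (305,160), with short caps at (238,185) and (301,186). The tall bottle is at (367,185–222) with its cap at (368,208), the mixer pad at (554,139) and the tray floor at (123,128). Now I'll triangulate cap centroids, which sit at the mid-cap height of each cylinder.

```bash
python3 - <<'E'
from h import *
np.set_printoptions(precision=1,suppress=True)
def sh(fn):
    z=np.load(f"pics/{fn}.npz");return (z["p"],z["q"])
for fn,roi in (("wr1",(200,150,420,232)),("wr2",(120,150,330,232)),("wr1",(530,110,580,165)),("wr2",(460,100,520,160)),("wm1",(320,150,420,232)),("wm2",(200,130,400,232))):
    im=cv2.imread(f"pics/{fn}.png");a,b,c,d=roi
    for cc,s in blobs(im[b:d,a:c].max(2)<42,80):
        px=(cc[0]+a,cc[1]+b); r=ray("wrist",px,sh(fn)); print(fn,np.round(px,1),s[2:],"z110",plane(r,110)[:2],"z84",plane(r,84)[:2])
for fn in("wt1","wt2"):
    im=cv2.imread(f"pics/{fn}.png")[:232]
    m=im.min(2)>150; bl=max(blobs(m,500),key=lambda b:b[1][4]); print(bl)
    n,l,s,c=cv2.connectedComponentsWithStats(m.astype(np.uint8)); i=1+np.argmax(s[1:,4])
    cn=cv2.findContours((l==i).astype(np.uint8),0,2)[0]; q=cv2.minAreaRect(max(cn,key=len)); print(fn,q,[plane(ray("wrist",p,sh(fn)),4)[:2] for p in cv2.boxPoints(q)],plane(ray("wrist",q[0],sh(fn)),4))
w=np.hstack([cv2.resize(cv2.imread("pics/wr1.png")[150:232,200:420],None,fx=3,fy=3),cv2.resize(cv2.imread("pics/top0.png")[160:235,265:380],None,fx=1,fy=1) if 0 else np.zeros((246,1,3),np.uint8)])
E
```

```text
wr1 [238.1 182.9] [23, 25, 450] z110 [564.7 -93.3] z84 [ 571.1 -100.4]
wr1 [300.6 185.8] [24, 28, 561] z110 [568.5 -21.1] z84 [575.3 -22.6]
wr1 [367.6 207.4] [24, 30, 548] z110 [594.3  56.1] z84 [603.1  60.5]
wr2 [163.  181.5] [21, 20, 238] z110 [561.6 -81.2] z84 [567.9 -95.8]
wr2 [216.3 183.1] [23, 21, 325] z110 [564.7  -9.9] z84 [571.2 -19. ]
wr2 [273.5 204.4] [24, 22, 420] z110 [590.7  57.3] z84 [599.1  53.3]
wr1 [542.5 136.2] [13, 35, 122] z110 [497.6 294.3] z84 [498.9 317.1]
wr2 [484.3 128. ] [25, 38, 535] z110 [495.3 307.6] z84 [496.5 322.9]
wm1 [342.9 152.9] [18, 7, 81] z110 [443.  296.9] z84 [446.9 299. ]
wm1 [364.3 193.3] [44, 36, 1103] z110 [490.6 323.1] z84 [498.1 327.2]
wm2 [284.  148.5] [18, 9, 85] z110 [437.6 340.2] z84 [441.1 337.3]
wm2 [275.9 190.9] [42, 27, 908] z110 [487.6 329.3] z84 [494.8 325.6]
([271.6, 170.8], [194, 105, 159, 127, 10988])
wt1 ((273.3773498535156, 173.8207550048828), (105.08082580566406, 138.45944213867188), 74.05460357666016) [array([ 447.3, -455.6]), array([ 396.3, -250.2]), array([ 549.4, -204.8]), array([ 616.6, -422.9])] [ 499.4 -328.4    4. ]
([362.9, 168.3], [289, 108, 143, 122, 9844])
wt2 ((363.50927734375, 168.39743041992188), (93.26276397705078, 134.98875427246094), 74.62374877929688) [array([ 451.2, -437. ]), array([ 393.8, -243.6]), array([ 533.7, -191.5]), array([ 593.6, -401.3])] [ 491.7 -321.5    4. ]
```

```bash
python3 - <<'E'
from h import *
np.set_printoptions(precision=1,suppress=True)
def sh(fn):
    z=np.load(f"pics/{fn}.npz");return (z["p"],z["q"])
res={}
for th in(50,58):
  for fn,roi in (("wr1",(200,160,420,232)),("wr2",(130,160,330,232)),("wm1",(330,160,420,232)),("wm2",(240,160,400,232))):
    im=cv2.imread(f"pics/{fn}.png");a,b,c,d=roi
    for cc,s in blobs(im[b:d,a:c].max(2)<th,150): print(th,fn,np.round([cc[0]+a,cc[1]+b],1),"bbox centre",s[0]+a+s[2]/2-.5,s[1]+b+s[3]/2-.5,s[2:])
k=lambda f,r:cv2.resize(cv2.imread(f"pics/{f}.png")[r[1]:r[3],r[0]:r[2]],(400,240),interpolation=cv2.INTER_CUBIC)
cv2.imwrite("pics/c2.png",np.vstack([np.hstack([k("wr1",(320,160,420,220+0)),k("wr2",(220,160,320,220))]),np.hstack([k("wm1",(310,150,420,216)),k("wm2",(220,150,330,216))])]))
E
```

```text
50 wr1 [237.6 184.2] bbox centre 237.5 185.0 [24, 27, 532]
50 wr1 [300.5 185.9] bbox centre 300.5 186.0 [24, 29, 586]
50 wr1 [367.9 208.5] bbox centre 368.0 208.5 [25, 30, 628]
50 wr2 [160.9 185.3] bbox centre 161.0 185.5 [23, 24, 426]
50 wr2 [215.3 186.1] bbox centre 215.5 186.5 [24, 26, 500]
50 wr2 [273.3 208.5] bbox centre 273.0 208.5 [25, 30, 622]
50 wm1 [364.4 193.6] bbox centre 365.5 193.5 [44, 36, 1166]
50 wm2 [276.  191.3] bbox centre 276.0 189.5 [43, 28, 973]
58 wr1 [237.5 184.3] bbox centre 237.5 184.5 [24, 28, 552]
58 wr1 [300.5 185.8] bbox centre 300.0 186.0 [25, 29, 616]
58 wr1 [368.  208.4] bbox centre 368.0 208.0 [25, 31, 645]
58 wr2 [160.9 185.3] bbox centre 161.0 186.0 [23, 25, 440]
58 wr2 [215.2 186.4] bbox centre 215.0 187.0 [25, 27, 530]
58 wr2 [273.3 208.5] bbox centre 273.5 208.0 [26, 31, 636]
58 wm1 [365.5 197.1] bbox centre 365.5 197.5 [46, 44, 1493]
58 wm2 [275.9 197.1] bbox centre 275.5 197.5 [44, 44, 1462]
```

View pics/c2.png

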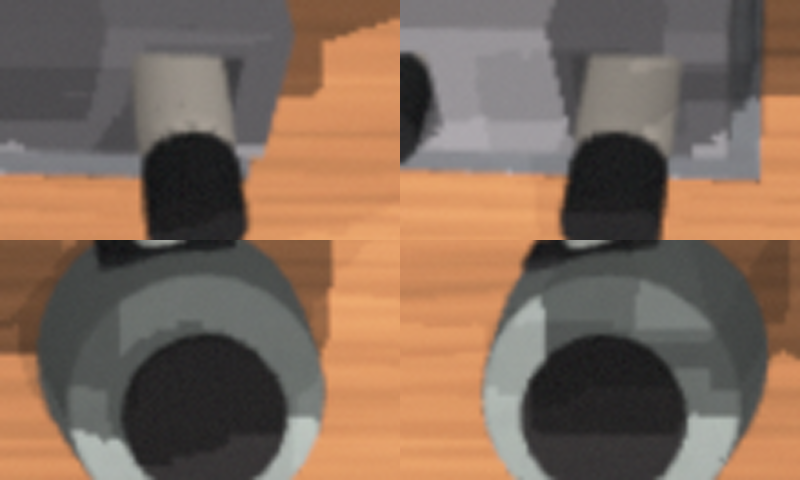

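The crops show the tall cap and white body clearly in both views, and the round pad at (365,197) in wm1 and (276,197) in wm2. Next I'll triangulate.

```bash
python3 - <<'E'
from h import *
np.set_printoptions(precision=1,suppress=True)
def W(fn,p):
    z=np.load(f"pics/{fn}.npz");return ray("wrist",p,(z["p"],z["q"]))
print("tall cap",tri(W("wr1",(368,208.4)),W("wr2",(273.3,208.4))), "with fixed",tri(W("wr1",(368,208.4)),W("wr2",(273.3,208.4)),ray("scene",(317,220.7)),ray("top",(287.5,181))))
print("body",tri(W("wr1",(365.6,173.8)),W("wr2",(278.3,173.8))))
print("mid",tri(W("wr1",(300.4,186)),W("wr2",(215.2,186.7)),ray("scene",(296.7,212.3))))
print("far",tri(W("wr1",(237.5,184.5)),W("wr2",(161,185.8)),ray("scene",(273.5,200))))
print("pad",tri(W("wm1",(365.5,197.2)),W("wm2",(275.7,197.2))),tri(W("wm1",(365.5,197.2)),W("wm2",(275.7,197.2)),ray("top",(159.8,222.7))))
E
```

```text
tall cap (array([595.8,  56.7, 109.3]), [0.0, 0.0]) with fixed (array([595.3,  56. , 109. ]), [1.0, 0.9, 1.0, 2.0])
body (array([563.7,  58.7,  68.2]), [0.0, 0.0])
mid (array([576.7, -22.9,  80.5]), [0.3, 0.7, 0.5])
far (array([ 574.4, -102.3,   80.7]), [0.4, 0.6, 0.7])
pad (array([499.3, 326.9,  96.9]), [0.1, 0.1]) (array([499.1, 326.8,  97.1]), [0.2, 0.1, 0.2])
```

Everything agrees: mid-cap z is 109 (expected 110.6), and rack yaw is about −1.7° with the tall bottle 80 mm along from the middle pocket. Grasping along the pocket axis.

```bash
cat >> h.py <<'E'
YAW=R.from_euler("z",-1.7,degrees=True)
UP=(YAW*R.from_quat([0,1,0,0])).as_quat()
A=YAW.apply([.5,0,.8660254]); LEAN=(YAW*R.from_euler("y",30,degrees=True)*R.from_quat([0,1,0,0])).as_quat()
E
python3 - <<'E'
from h import *
np.set_printoptions(precision=2,suppress=True)
C=np.array([595.3,56.5,110]);g=C-31*A
print(A,R.from_quat(LEAN).as_matrix()[:,2])
bot.move_gripper(54,30)
bot.move_ptp(g+130*A,LEAN)
bot.line_to(g+60*A,150)
bot.line_to(g,80)
s=bot.read_state();print(s["t"],s["tcp_pos"],g,s["contact_force"])
bot.move_gripper(20,35)
s=bot.read_state();print(s["t"],s["width"],s["finger_force"],s["contact_force"])
bot.line_to(g+110*A,120)
s=bot.read_state();print(s["t"],s["width"],s["finger_force"],s["contact_force"])
cv2.imwrite("pics/s1.png",bot.camera("scene")[100:340,180:500,::-1])
E
python3 -c "
import cv2;cv2.imwrite('pics/s1b.png',cv2.resize(cv2.imread('pics/s1.png'),(800,600),interpolation=cv2.INTER_CUBIC))"
```

```text
[ 0.5  -0.01  0.87] [-0.5   0.01 -0.87]
10.4417 [580.32  56.95  83.52] [579.81  56.96  83.15] [-0.42 -0.01  0.5 ]
10.975 29.669175106855395 34.9998084269464 [0.5  0.03 1.14]
12.0417 29.401800080004115 34.99956613406539 [-0.26  1.   -1.47]
```

View pics/s1b.png

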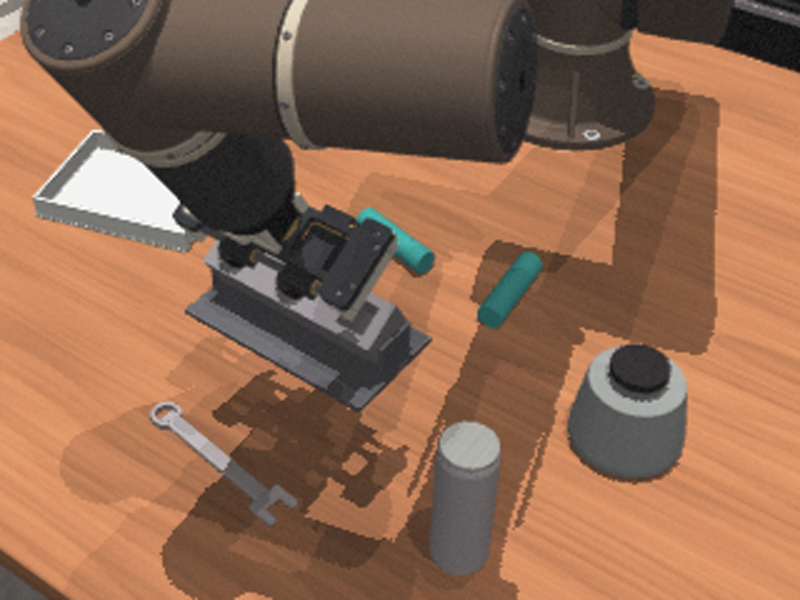

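The bottle is out: width is 29.4 mm, the pocket is empty and both short caps are still in place. Turning it upright and moving over the mixer.

```bash
python3 - <<'E'
from h import *
np.set_printoptions(precision=2,suppress=True)
bot.line_to(YAW.apply([20,0,60])*0+np.array([600,70,240]),200,ori=UP)
bot.move_ptp((499,326.8,215),UP)
bot.pause(.3)
s=bot.read_state();print(s["t"],s["tcp_pos"],s["width"],s["contact_force"],s["moment"])
im=bot.camera("scene");cv2.imwrite("pics/s2.png",cv2.resize(im[140:290,360:510,::-1],(600,600),interpolation=cv2.INTER_CUBIC));cv2.imwrite("pics/s2f.png",im[:,:,::-1])
v=lambda P:(lambda c,q:(c["cx"]-c["fx"]*q[0]/q[2],c["cy"]+c["fy"]*q[1]/q[2]))(bot.get_calibration("scene"),(bot.get_calibration("scene")["view"]@np.r_[P,1]))
for h in(0,40,61): print(h,np.array(v(s["tcp_pos"]-np.array([0,0,h]))))
E
```

```text
14.1417 [499.52 326.01 215.2 ] 29.603149440620488 [ 0.48 -0.05  0.12] [-0.06  0.01 -0.  ]
0 [443.85 210.35]
40 [440.81 223.66]
61 [439.27 230.4 ]
```

View pics/s2.png

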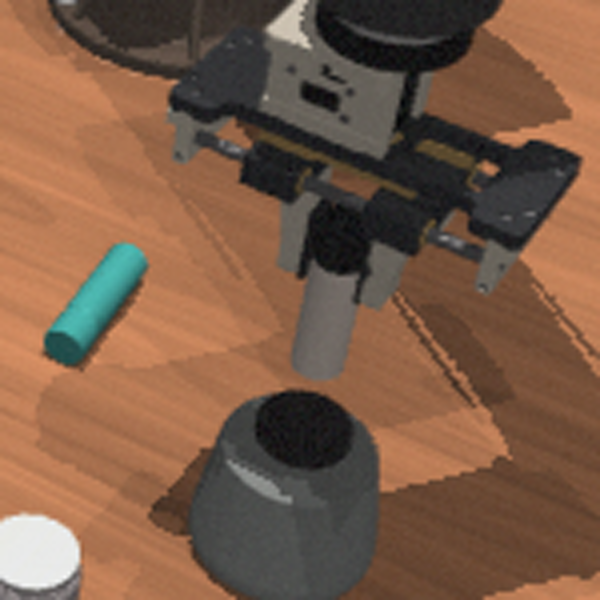

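The bottle is above the pad. Its centreline slope of about −0.11 against a vertical prediction of −0.23 suggests it tilts a few degrees in the grip, in the tool's x-z plane. I'll turn the tool so that plane faces the scene camera and measure it.

```bash
cat >> h.py <<'E'
def proj(P):
    c=bot.get_calibration("scene");q=c["view"]@np.r_[P,1]
    return np.array([c["cx"]-c["fx"]*q[0]/q[2],c["cy"]+c["fy"]*q[1]/q[2]])
def tilt(fn):
    """centre line of the white body below the TCP in the scene view; apparent tilt from vertical, deg (+ = foot to image right)"""
    im=np.mean([bot.camera("scene").astype(float) for _ in range(4)],0);cv2.imwrite(f"pics/{fn}.png",im[:,:,::-1])
    p=bot.read_state()["tcp_pos"];sat=im.max(2)-im.min(2)
    out=[]
    for h in range(4,52,3):
        u=proj(p-[0,0,h]);r=int(round(u[1]));row=sat[r,int(u[0])-16:int(u[0])+17]
        x0=int(u[0])-16; t=45; k=np.where(row<t)[0]
        if len(k)<3: continue
        i,j=k[0],k[-1]
        if i==0 or j==32: out.append((r,np.nan,np.nan));continue
        l=x0+i-(t-row[i])/(row[i-1]-row[i]); rr=x0+j+(t-row[j])/(row[j+1]-row[j]); out.append((r,l,rr))
    return np.array(out),proj(p),proj(p-[0,0,61])
E
python3 - <<'E'
from h import *
np.set_printoptions(precision=2,suppress=True)
a,b,c=tilt("t0");print(a,b,c)
for d in(-54,54):
    Q=(R.from_euler("z",d,degrees=True)*R.from_quat(UP)).as_quat(); j=bot.solve_ik((499,326.8,240),Q);print(d,j)
    if d==-54 and j is not None and abs(j[5])<3: 
        bot.move_ptp((499,326.8,240),Q);bot.pause(.3);a,b,c=tilt("t1");print(a,b,c)
        s=bot.read_state();print(s["t"]);im=cv2.imread("pics/t1.png");cv2.imwrite("pics/t1c.png",cv2.resize(im[130:260,380:510],(585,585),interpolation=cv2.INTER_CUBIC))
E
```

```text
[[212.      nan    nan]
 [213.   435.49 458.07]
 [214.   435.38 457.38]
 [215.   435.2  456.14]
 [216.   435.16 455.42]
 [217.   434.63 454.39]
 [218.   434.49 448.75]
 [219.   434.32 448.52]
 [220.   434.16 448.38]
 [221.   433.87 448.16]
 [222.   433.53 447.86]
 [223.   433.43 447.5 ]
 [224.   433.26 447.47]
 [225.   433.17 447.27]
 [226.   432.77 447.07]
 [227.   432.59 446.58]] [444.21 210.39] [439.62 230.43]
-54 [ 0.91  0.22 -0.15  0.   -1.2   2.83]
[[203.      nan    nan]
 [204.      nan    nan]
 [205.      nan    nan]
 [206.   437.25 455.35]
 [207.   436.87 454.89]
 [208.   436.6  454.97]
 [209.   436.55 455.67]
 [210.   436.21 450.96]
 [211.   436.21 450.51]
 [212.   435.77 450.16]
 [213.   435.52 450.13]
 [214.   435.38 449.53]
 [215.   435.21 449.54]
 [217.   434.57 449.18]
 [218.   434.55 448.57]
 [218.   434.55 448.57]] [446.25 201.78] [441.51 222.44]
19.2917
54 [ 0.91  0.22 -0.15  0.   -1.2  -1.57][ WARN:0@8.624] global loadsave.cpp:1063 imwrite_ Unsupported depth image for selected encoder is fallbacked to CV_8U.
```

Careful edge fits give slopes of −0.227 and −0.25 against −0.229 predicted, so the bottle is upright within about 1.5°. Pressing now, guided by force.

```bash
python3 - <<'E'
from h import *
bot.move_gripper(20,50)
f0=bot.read_state()["contact_force"][2]
bot.line_to((499,326.8,172),60); z=172
log=[]
while z>150:
    z-=1; bot.line_to((499,326.8,z),25); s=bot.read_state(); f=s["contact_force"][2]-f0; log.append((z,round(s["tcp_pos"][2],1),round(f,1)))
    if f>17: break
print(f0,log); 
for _ in range(4):
    bot.pause(.4); s=bot.read_state(); print(round(s["t"],2),s["tcp_pos"].round(1),s["contact_force"].round(1),s["width"])
cv2.imwrite("pics/p1.png",cv2.resize(bot.camera("scene")[160:310,360:510,::-1],(600,600),interpolation=cv2.INTER_CUBIC))
E
```

```text
-0.34738652946251847 [(171, np.float64(171.2), np.float64(-0.0)), (170, np.float64(169.9), np.float64(-0.7)), (169, np.float64(168.9), np.float64(0.4)), (168, np.float64(167.9), np.float64(0.2)), (167, np.float64(166.9), np.float64(-0.2)), (166, np.float64(166.2), np.float64(0.4)), (165, np.float64(165.3), np.float64(3.3)), (164, np.float64(164.1), np.float64(3.1)), (163, np.float64(163.1), np.float64(4.2)), (162, np.float64(162.1), np.float64(5.1)), (161, np.float64(161.1), np.float64(4.9)), (160, np.float64(160.2), np.float64(6.4)), (159, np.float64(159.3), np.float64(6.2)), (158, np.float64(158.4), np.float64(6.4)), (157, np.float64(158.0), np.float64(11.2)), (156, np.float64(158.0), np.float64(17.4))]
25.19 [499.3 326.9 158. ] [-3.4 -1.3 16.7] 29.05019212019904
25.59 [499.3 326.9 158. ] [-4.9 -2.8 16.9] 29.032167648923014
25.99 [499.3 326.9 158. ] [-4.7 -0.6 17.8] 29.200831530882315
26.39 [499.3 326.9 158. ] [-5.1 -1.1 17.2] 29.34314024002168
```

View pics/p1.png

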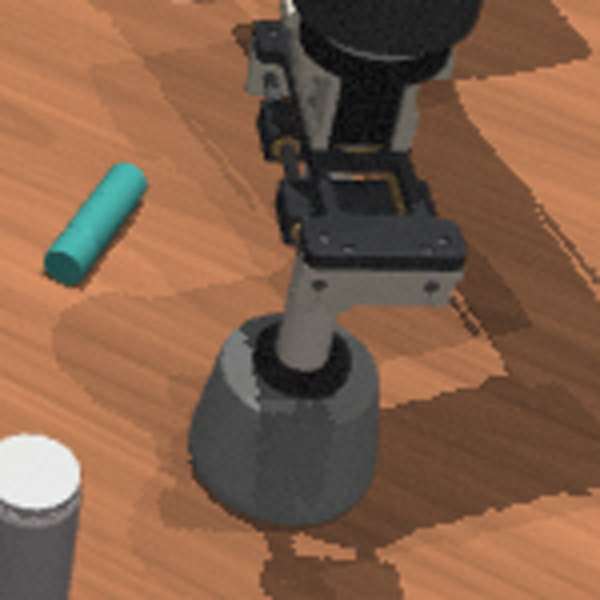

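The pad is fully down: contact at TCP z≈165.8, stop at 158 with a steep rise to 17 N, held for about 1.6 s, bottle centred on the pad. Next, the tray.

```bash
python3 - <<'E'
from h import *
x,y=495,-325
bot.line_to((499,326.8,235),100)
q0=bot.read_state()["joint_pos"]; best=None
for d in range(-180,180,15):
    Q=(R.from_euler("z",d,degrees=True)*R.from_quat(UP)).as_quat(); j=bot.solve_ik((x,y,200),Q)
    if j is not None and abs(j[5])<2.8 and (best is None or abs(j[5]-q0[5])<best[0]): best=(abs(j[5]-q0[5]),Q,j,d)
print(best[3],best[2],q0)
bot.move_joints(best[2]); bot.line_to((x,y,75),150); bot.pause(.3)
f0=bot.read_state()["contact_force"][2]; z=75; log=[]
while z>58:
    z-=.7; bot.line_to((x,y,z),15); s=bot.read_state(); f=s["contact_force"][2]-f0; log.append((round(z,1),round(float(f),1)))
    if f>3.5: break
print(log[-5:],s["t"])
a,b,c=tilt("t2");print(a.round(1).tolist(),b,c)
im=cv2.imread("pics/t2.png");cv2.imwrite("pics/t2c.png",cv2.resize(im[100:220,180:300],(600,600),interpolation=cv2.INTER_CUBIC))
E
```

```text
-135 [-0.25112756  0.2422556  -0.21528458  0.         -1.11325615  2.57765146] [ 9.07206508e-01  2.25985512e-01 -1.56499410e-01 -4.82358642e-04
 -1.18991748e+00  2.83303844e+00]
[(67.3, -0.5), (66.6, -0.2), (65.9, -1.3), (65.2, 0.1), (64.5, 5.3)] 34.7417
[[163.0, nan, nan], [163.0, nan, nan], [164.0, nan, nan], [165.0, nan, nan], [166.0, nan, nan], [167.0, nan, nan], [167.0, nan, nan], [168.0, nan, nan], [169.0, nan, nan], [170.0, nan, nan], [171.0, nan, nan], [171.0, nan, nan], [172.0, nan, nan], [173.0, nan, nan], [174.0, nan, nan], [174.0, nan, nan]] [233.53914707 161.54248248] [235.78194556 177.5662448 ][ WARN:0@17.073] global loadsave.cpp:1063 imwrite_ Unsupported depth image for selected encoder is fallbacked to CV_8U.
```

View pics/t2c.png

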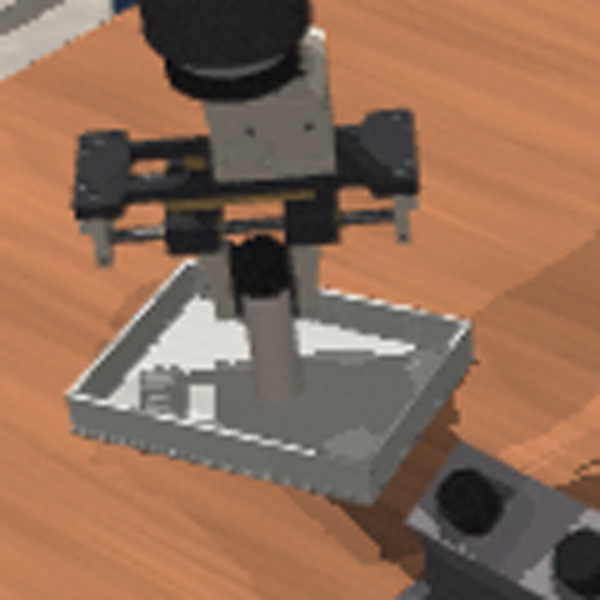

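The foot is on the tray floor (contact at TCP z=64.5, so foot z≈4), and the bottle is upright and central. Releasing.

```bash
python3 - <<'E'
from h import *
bot.move_gripper(34,5); bot.pause(.3); bot.move_gripper(60); bot.pause(.2)
p=bot.read_state()["tcp_pos"]; bot.line_to((495,-325,225),120)
q=bot.read_state()["joint_pos"].copy(); q[0]-=.6; bot.move_joints(q); bot.pause(.3)
print(bot.read_state()["t"])
im=bot.camera("scene")[:,:,::-1]; t=bot.camera("top")[:,:,::-1]
cv2.imwrite("pics/f.png",np.hstack([cv2.resize(im[110:340,170:480],(400,297)),cv2.resize(t[90:300,130:520],(400,297))]))
E
```

```text
39.5833
```

View pics/f.png

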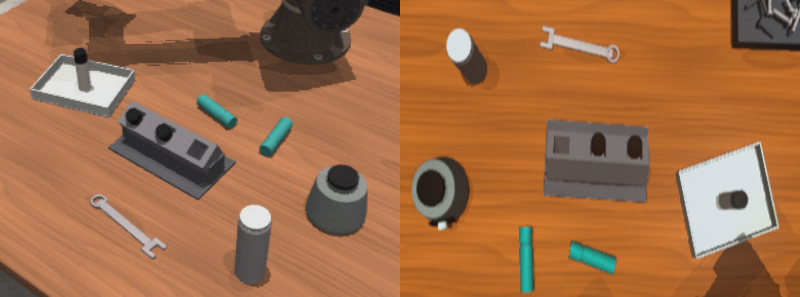

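The bottle stands upright in the tray. Both short bottles are still in their pockets, and the can, wrench and look-alikes are undisturbed.

```bash
python3 -c "
from plant import bot
print(bot.close_job())"
```

```text
the job is handed in; nothing more can be done
None
```

The job is done and handed in at about 40 s: I took the tall bottle from the rack, held the pad fully down for over 1.5 s, and stood the bottle upright in the tray, with everything else left as it was.

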